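Clamp the split strip back onto a paddle board

TASK

The small paddle board in the bar clamp has lost the strip along its open edge. Pick up the loose strip and lay it flat in the clamp between the board and the sliding jaw, parallel to the board's edge and level with it at both ends, and let go of it; then pump the clamp's trigger against its handle, moving the jaw by the trigger alone, until the jaw has pushed the strip tight against the board. Finish while holding the trigger squeezed so that the joint stays firmly but gently closed: do not crush the soft wood, and do not disturb the other things on the worktop.

Things in the scene. Friction and masses are not known exactly. Their poses are not given: they have to be found in the camera images.
- strip: The loose strip, plain soft brown wood that is crushed if pressed with over about 90 N, 120 mm long (its y axis), 20 mm wide (x), 20 mm high (z), about 50 g, the same either way round; origin at the centre of its underside. It lies on the worktop, left or right of the clamp; the off-cut lies on the other side.
- board: The split paddle board, striped wood, 20 mm thick, loose, lying in the clamp on the plywood. Its body is 80 mm wide (x) and 120 mm long (y), with a handle 34 mm wide and 61 mm long beyond its +y end; origin at the centre of the underside of the 80 x 120 body. Its -x edge lies at the fixed jaw; the strip belongs on its open +x edge (x = +40 mm).
- seat (a point): Fixed to the board: where the strip's origin is when it is seated on the board's open edge (x = +50 mm, y = 0, z = 0 of the board); axes as the board's; the strip's y axis then lies along its y axis, either way.
- clamp: One-hand bar clamp lying on its side on a 12 mm plywood panel (strip and board lie on it, 12 mm above the worktop); fixed. Origin at worktop level under the bar's centre line, at the fixed jaw's face; +x along the bar towards the sliding jaw, +y where both jaws point, handle and trigger point to -y. Housing: x -62 to -10, y -31 to +32 mm, top at 52 mm. Bar 20 mm wide, at 29 to 35 mm height.
- jaw: Sliding jaw with the bar; origin at the centre of its pad's face, 32 mm above the worktop, axes as the clamp's, face to -x. Pad 34 mm wide, top at 48 mm; the jaw's arm ends 16 mm to +y of the origin. At first 71 to 92 mm from the board's open edge. Each full squeeze of the trigger draws it about 12 mm to -x (the first may give less). Trigger let go, only some 8 N of friction holds it.
- handle (a point): Middle of the fixed handle, at clamp x -44.5, y -68 mm, 32 mm above the worktop. The handle is 16 mm thick (clamp x -52.5 to -36.5), runs from y -30 to -105 mm and stands from 17 to 47 mm above the worktop. Below it is the plywood, at 12 mm.
- trigger: The trigger; origin at its pivot (clamp x -30, y +20 mm, 32 mm high); it runs along its own -y axis. Its yaw relative to the clamp is 0.29 rad let go (leaning to +x; a light spring, 4 to 5 N at the fingers, returns it) and 0 fully squeezed, parallel to the handle and 2 mm off it. When the strip is tight it stops before that; else let it return and squeeze again.
- trigger_front (a point): On the trigger's front face (turned away from the handle), 70 mm from its pivot; swings with it. The trigger is 9 mm thick, stands 22 to 42 mm above the worktop and is free of the housing from 54 to 122 mm from its pivot. While the strip is tight, the jaw presses with about 1.5 times the force of the finger here, and the trigger gives only some 5 mm more for 20 N.
- pinch (a point): Fixed point midway between the handle's back and the front of the fully squeezed trigger (27 mm apart), at clamp x -39, y -50 mm, 32 mm above the worktop; axes as the clamp's. Trigger let go, its front is up to 38 mm to +x of here, the handle's back 13.5 mm to -x: fingers opened 80 mm about this point clear both and closing them gives a full stroke; open again for the trigger to return.
- offcut: Bystander: a pale wooden off-cut, 85 x 36 x 28 mm, shorter and thicker than the strip. Origin under its centre.
- carrot_a: Bystander: a carrot, 172 mm long, 34 mm thick, lying.
- carrot_b: Bystander: a second carrot of the same size.
- peeler: Bystander: a vegetable peeler with a black handle, 170 mm long, lying.
- glue: Bystander: a closed white bottle, 48 mm across, 150 mm high, standing.
- cup: Bystander: a white mug, 76 mm across, 85 mm high.
- pencil: Bystander: a flat carpenter's pencil, 112 x 11 x 7 mm, lying on the plywood near its +y edge, beyond the strip's place.
Not all that is in view belongs to the job. Of the things like the strip, leave any that is red; of the rest the larger one is meant. There is more than one size of the board; the job needs the largest.

How it is judged:
By the outcome, as a careful person would: the job done as asked, in the order asked, and still so for the second after the job is handed in, while the arm keeps its last pose, push and grip.
It also fails if it takes over 72 s, if anything falls off the work surface, if the arm or the gripper's body presses on something with over 40 N, if the wrist force passes 120 N, or if a joint passes its speed limit or range.

ROBOT

A 6-joint arm with a two-finger parallel gripper is mounted at the origin on the work surface. World frame = base frame: x ahead of the robot, y to its left, z up, the work surface at z = 0. Lengths are in mm, angles in rad, forces in N, time in s.
With the tool pointing down it reaches from about 400 to 925 mm from the base axis. Payload 12.5 kg.
Tool frame: the origin (TCP) lies between the finger pads; the fingertips stand 11 mm ahead of it and the grasp point (between the pads) lies 8 mm behind it (env.tip_extent is the distance from the TCP to the fingertips, in mm); x points along the fingers, z is the direction in which the jaws open and shut, and the axes are right-handed (so a half turn about x gives the same grasp; the last joint's range is limited). The gripper opens to 95 mm and grips with 3 to 60 N. Pads are 20 mm wide; open, the fingers measure 119 mm over their backs; the gripper's body (75 mm by 180 mm) begins 59 mm behind the grasp point.
Start: joints at [1.045, 0.491, 1.559, -0, 1.092, -0.106], TCP at [254.722, 570.756, 225.661] pointing down, gripper open.
Joint ranges: [-3.1, 3.1], [-0.84, 2.19], [0.05, 2.79], [-1.13, 4.28], [0.06, 2.93], [-2.69, 2.69]. Speed limits (rad/s): [2.22, 2.22, 2.79, 3.14, 3.14, 3.14].

INTERFACE

Orientations are given as [roll, pitch, yaw] about the fixed x, y, z axes, in that order (R = Rz(yaw) Ry(pitch) Rx(roll)).
In Python, from cell import status, imaging, env gives the robot as it stands. The module is installed in compiled form; this text tells all that it offers.
- The arm moves only by the tool apply_moves, never from a script. Its argument "increments" is a list of rows, each a list of 5 numbers: the closure, from 0 (fully open) to 1 (shut), then the shift along the tool's x, y, z in mm, then the turn about the tool's x in degrees. A call has 1 to 10 rows; each row shifts and turns the commanded pose from where the row before left it, along the tool's axes as they then stand; what a row does not reach is not made up. A row lasts 1/10 s, in which the tool goes at most 50 mm and 8.59 degrees, less where a joint would pass 70% of its speed; a pose out of reach is approached as far as the arm can. A call with a gripper value outside its range is refused whole. The fingers move at their own pace and stop on an object; the grip force is fixed at half the most. Time passes only in rows, so rows that do not move let the fingers close. It gives the time, the measured TCP pose, the force and the opening at its end, in the units of the state.
- status.state(): the state, without advancing time (a new reading comes with each control period).
- imaging.read_camera(name): name is "side" or "top"; returns a dict with "pixels" (480x640x3 uint8, red, green, blue), "fovy" (degrees; the focal length in pixels is half the picture's height over the tangent of half this angle, whatever the lens; pixels are square), "cx", "cy" (the principal point, pixels), "distortion" ([k1, k2, p1, p2, k3] as OpenCV has them; the pictures are not rectified), "R" (3x3) and "t" (3): a world point X has camera coordinates R X + t. Camera axes: x right, y down, z forward; pixel columns grow to the right and rows downward; lengths in mm; the calibration is good to about 2 mm. A picture is of the moment at which its call begins. There is no depth.
- env.job_done(): hands the job in, once; it reports no verdict.
The state is a dict: "t": time; "joints": joint angles; "qvel": joint speeds; "tau": joint torques, N m; "eef_pos": TCP position; "tcp_rot": TCP orientation; "ft_force": force on the tool from outside, world axes, zero at the start; "moment": the same for the moment, N m; "opening": opening from 0.0 (shut) to 1.0 (fully open).
Only numpy, scipy, OpenCV 4.12 (cv2) and the standard library are available. Lean on these libraries where they do the work, as an engineer would, in place of code of your own. Each camera call takes 0.05 s, during which the arm holds its last target. There are 200 camera calls.

## Working session

There is one attempt and no reset: what is moved stays moved. The work goes in short steps, Python scripts to look and compute and a tool call to move; the robot and the scene stay as the last step left them, time stands still between calls to the robot, and variables do not carry over. Pictures are saved under pics/ and viewed, about 8 in all and at most 12, crops included, and the job is handed in when it is done.

Besides the shell and the picture viewer there is one more tool, called after "Call:" by a JSON object that holds its "name" and its "arguments". apply_moves: Moves the arm, as the interface text tells. Its arguments: {"type":"object","properties":{"increments":{"type":"array"}},"required":["increments"]}

```bash
mkdir -p pics
cat > h.py <<'E'
import numpy as np, cv2
from cell import status, imaging, env
def cam(n):
    d=imaging.read_camera(n); h=d["pixels"].shape[0]
    f=h/2/np.tan(np.radians(d["fovy"])/2)
    d["K"]=np.array([[f,0,d["cx"]],[0,f,d["cy"]],[0,0,1]]); d["R"]=np.array(d["R"]);d["t"]=np.array(d["t"]);d["D"]=np.array(d["distortion"],float)
    return d
def ray(d,px,z):
    p=cv2.undistortPoints(np.array(px,float).reshape(-1,1,2),d["K"],d["D"]).reshape(-1,2)
    r=np.c_[p,np.ones(len(p))]@d["R"]; c=-d["R"].T@d["t"]
    return c+r*((z-c[2])/r[:,2])[:,None]
def proj(d,X):
    return cv2.projectPoints(np.array(X,float).reshape(-1,1,3),cv2.Rodrigues(d["R"])[0],d["t"],d["K"],d["D"])[0].reshape(-1,2)
def save(n,im): cv2.imwrite("pics/"+n,cv2.cvtColor(im,cv2.COLOR_RGB2BGR))
E
python3 - <<'E'
from h import *
import pickle
for n in("top","side"):
    d=cam(n); save(n+"0.png",d["pixels"]); pickle.dump(d,open(n+".pkl","wb"))
    print(n,d["fovy"],d["cx"],d["cy"],d["D"],-d["R"].T@d["t"],d["R"][2])
print(status.state())
E
```

```text
top 55.3201242116042 322.2531178035958 241.44692875723692 [-0.03987049  0.          0.          0.          0.        ] [4.61913435e+02 9.58598790e-01 1.08445731e+03] [ 0.06848034  0.01052332 -0.99759696]
side 57.88573570845562 318.02242961876436 234.5290265686645 [-0.02055727  0.          0.          0.          0.        ] [ 330.15809721 -849.35899944  659.28477714] [ 0.18234858  0.80958156 -0.55796657]
{'t': 0.1, 'joints': array([ 1.04538892e+00,  4.91478830e-01,  1.55939472e+00,  3.17965412e-05,
        1.09169789e+00, -1.05565895e-01]), 'qvel': array([-6.94909953e-04, -8.64250057e-04, -8.46126387e-04,  3.62042313e-05,
        8.97339969e-04,  5.48803173e-04]), 'tau': array([ 3.09375151e-03, -6.13624549e+01, -2.58604825e+01,  6.93965773e-02,
        4.69425728e-02,  4.22875542e-05]), 'eef_pos': array([254.60886828, 570.56256663, 225.13074447]), 'tcp_rot': array([ 3.00722134,  1.56981713, -2.12502383]), 'ft_force': array([0.51599981, 0.51846491, 0.18581991]), 'moment': array([-0.00463874, -0.01166345, -0.03004994]), 'opening': 0.9991035025255175}
```

View pics/top0.png

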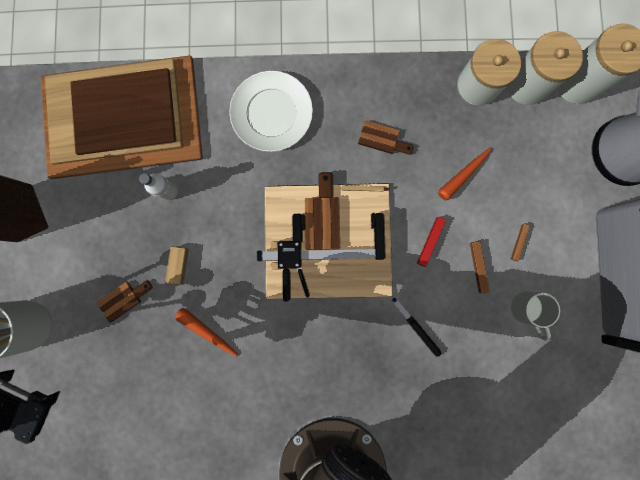

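View pics/side0.png

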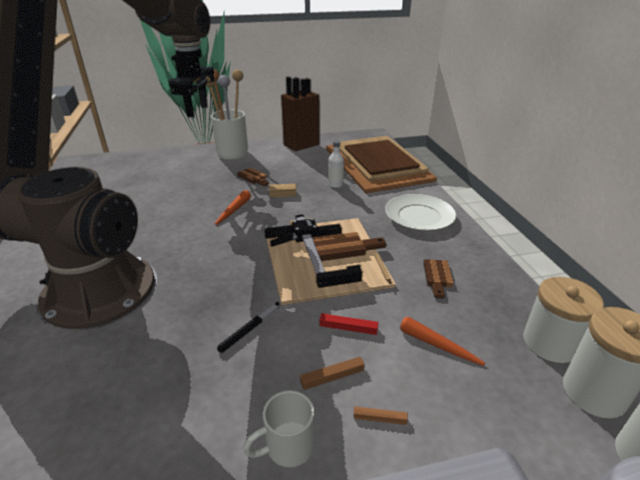

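Seen in the top view (up = world +x, left = +y):

- **Strip candidates:** red (432,240), which is excluded; larger brown (480,267); smaller brown (522,241). The pale off-cut is at (176,265). I choose (480,267).
- **Boards:** the one in the clamp (323,220) is the largest. The small ones are at (385,135) and (125,298).

Next is a close crop and a measurement.

Run:
```python
from h import *
import pickle
d=pickle.load(open("top.pkl","rb")); im=d["pixels"]
c=im[165:310,250:540]; save("crop0.png",cv2.resize(c,None,fx=2.75,fy=2.75,interpolation=cv2.INTER_CUBIC))
hsv=cv2.cvtColor(im,cv2.COLOR_RGB2HSV)
print("strip hsv",hsv[267,480],"small",hsv[241,522],"board",hsv[225,312],hsv[225,330],"ground",hsv[300,480],"red",hsv[240,432])
m=((hsv[...,1]>90)&(hsv[...,2]>50)).astype(np.uint8)
n,l,s,ce=cv2.connectedComponentsWithStats(m)
for k in range(1,n):
    if s[k,4]>60 and s[k,0]>400 and s[k,1]>190 and s[k,1]<300:
        pts=np.argwhere(l==k)[:,::-1].astype(float)
        W=ray(d,pts,20)[:,:2]; r=cv2.minAreaRect(W.astype(np.float32)); cv=np.cov(W.T); w,v=np.linalg.eigh(cv)
        print(ce[k],r,np.degrees(np.arctan2(v[1,1],v[0,1])),np.sqrt(w*12))
# side view of strip top
d2=pickle.load(open("side.pkl","rb")); print(ray(d2,[(332,369)],20))
```

```text
strip hsv [ 12 152 129] small [ 13 153 143] board [ 13 147  83] [ 13 154 116] ground [30  4 71] red [  0 201 174]
[431.12138728 241.24084778] ((530.3325805664062, -241.3685302734375), (23.490867614746094, 121.11968231201172), 64.81989288330078) 154.777271964712 [ 23.31694753 120.38472416]
[520.05882353 241.85813149] ((524.4857788085938, -449.80047607421875), (18.092557907104492, 88.9740982055664), 69.99240112304688) 159.4845269327246 [17.91143501 89.3391603 ]
[479.24696356 265.43117409] ((468.1107177734375, -351.02484130859375), (118.67984008789062, 24.92416000366211), 8.24685001373291) -169.95949602676382 [ 23.17116318 116.58880068]
[[ 466.99400192 -352.73064263   20.        ]]
```

View pics/crop0.png

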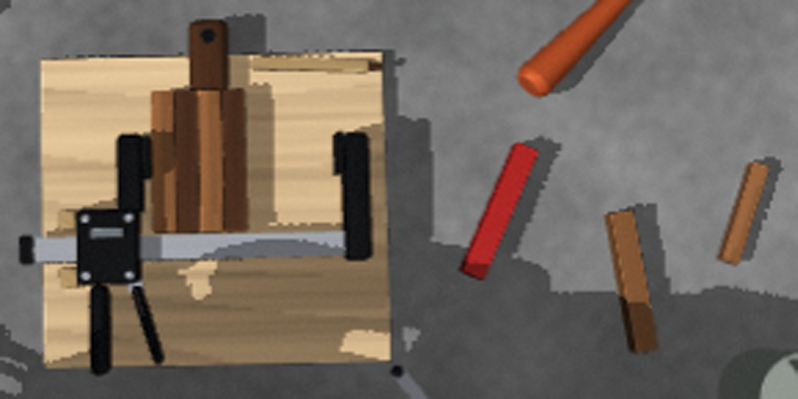

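The chosen piece at crop (633,282) is plain brown, longer than the other brown one, and not red, so the choice holds. Next I measure the board, bar, jaw and handle, and work out the tool moves.

```bash
cat > meas.py <<'E'
from h import *
def edge(lab,pts0,pts1,n,half,axis):
    # subpixel strongest-gradient along axis around the line pts0-pts1
    out=[]
    for s in np.linspace(0,1,n):
        p=np.array(pts0)*(1-s)+np.array(pts1)*s
        k=np.arange(-half,half+.01,.25); q=np.tile(p,(len(k),1)); q[:,axis]+=k
        v=cv2.remap(lab,q[:,0].astype(np.float32).reshape(1,-1),q[:,1].astype(np.float32).reshape(1,-1),cv2.INTER_LINEAR)[0]
        g=np.linalg.norm(np.gradient(cv2.GaussianBlur(v,(1,5),1) if False else v,axis=0),axis=1); g=g**2
        out.append(q[0]*0+(g[:,None]*q).sum(0)/g.sum())
    return np.array(out)
def line(P):
    vx,vy,x,y=cv2.fitLine(P.astype(np.float32),cv2.DIST_HUBER,0,.01,.01).ravel(); return np.array([x,y]),np.array([vx,vy])
o=lambda x,y:((x+.5)/2.75-.5+250,(y+.5)/2.75-.5+165)
E
python3 - <<'E'
from meas import *
import pickle
from scipy.spatial.transform import Rotation as Ro
d=pickle.load(open("top.pkl","rb")); im=d["pixels"]
lab=cv2.cvtColor(im,cv2.COLOR_RGB2LAB).astype(np.float32)
def go(name,a,b,half,axis,z,n=25):
    P=ray(d,edge(lab,o(*a),o(*b),n,half,axis),z)[:,:2]; c,v=line(P); dist=(P-c)@np.array([-v[1],v[0]])
    print(name,"mean",P.mean(0).round(1),"ang",round(np.degrees(np.arctan2(v[1],v[0]))%180,2),"rms",dist.std().round(2)); return c,v
go("board +x edge",(245,100),(246,222),2,0,32)
go("board +y end R",(230,89),(243,89),2,1,32,8)
go("board +y end L",(156,90),(186,90),2,1,32,8)
go("board -y end",(165,231),(240,231),2,1,32)
go("bar top+",(160,235),(240,234),2,1,35)
go("bar bot",(160,260),(330,258),2,1,35)
go("jaw arm R",(369,150),(370,240),2,0,48)
go("jaw pad L",(334,138),(334,170),2,0,48)
go("jaw arm end",(348,133),(364,133),2,1,48)
go("handle L",(91,295),(92,360),2,0,47); go("handle R",(109,300),(110,360),2,0,47)
go("handle end",(95,373),(106,373),2,1,47)
go("housing L",(77,215),(78,278),2,0,52);go("housing R",(140,215),(141,278),2,0,52)
go("ply bottom",(60,366),(140,364),2,1,12);go("ply R",(384,70),(390,350),2,0,12)
go("strip R",(637,215),(655,340),2,0,20);go("strip L top",(608,225),(618,290),3,0,20)
go("strip far end",(612,212),(630,211),2,1,20,8);go("strip near",(636,351),(652,349),2,1,20,8)
R=Ro.from_euler('xyz',[3.00722134,1.56981713,-2.12502383]).as_matrix(); print(R.round(3))
E
```

```text
board +x edge mean [575.6 -28.1] ang 179.77 rms 0.35
board +y end R mean [637.6 -21.2] ang 92.03 rms 0.19
board +y end L mean [638.   34.1] ang 96.09 rms 0.38
board -y end mean [515.7  10. ] ang 89.44 rms 0.19
bar top+ mean [515.6  12. ] ang 89.36 rms 0.19
bar bot mean [494. -25.] ang 89.81 rms 0.63
jaw arm R mean [ 543.5 -129.2] ang 0.07 rms 0.25
jaw pad L mean [578.1 -99.2] ang 0.76 rms 0.16
jaw arm end mean [ 596.5 -119. ] ang 88.48 rms 0.43
handle L mean [439.1 104.2] ang 179.13 rms 0.27
handle R mean [436.8  86.7] ang 179.88 rms 0.16
handle end mean [400.6  95.8] ang 104.09 rms 0.39
housing L mean [505.8 113.4] ang 179.89 rms 0.62
housing R mean [504.7  61.1] ang 0.61 rms 0.5
ply bottom mean [405.2  99.4] ang 90.96 rms 0.79
ply R mean [ 533.5 -146.8] ang 0.05 rms 0.42
strip R mean [ 470.9 -363.1] ang 8.28 rms 0.65
strip L top mean [ 488.4 -337. ] ang 8.32 rms 0.78
strip far end mean [ 528.4 -345.1] ang 102.07 rms 0.38
strip near mean [ 408.2 -359.6] ang 97.77 rms 0.52
[[-0.001 -0.913  0.408]
 [-0.001  0.408  0.913]
 [-1.     0.    -0.001]]
```

Strip: centre (468,−353), long axis at +8.3°. Clamp origin about (505,51), yaw −90°. Board open edge at y≈−28.3, centre x≈577.5. Jaw face at y≈−99, x≈580.5. I'll turn the tool first, to jaw axis −81.7°.

Call:
{"name": "apply_moves", "arguments": {"increments": [[0,0,0,0,8.5],[0,0,0,0,8.5],[0,0,0,0,8.5],[0,0,0,0,8.5],[0,0,0,0,8.5],[0,0,0,0,8.5],[0,0,0,0,8.5],[0,0,0,0,8.5],[0,0,0,0,8.5],[0,0,0,0,8.5]]}}

```text
t: 1.1
eef_pos: [254.6, 570.6, 225.3]
tcp_rot: [-1.729, 1.57, -2.068]
ft_force: [0.1, 0.1, 1.0]
opening: 0.998
```

Call:
{"name": "apply_moves", "arguments": {"increments": [[0,0,0,0,8.5],[0,0,0,0,8.5],[0,0,0,0,8.5],[0,0,0,0,8.5],[0,0,0,0,8.5],[0,0,0,0,8.5],[0,0,0,0,8.5],[0,0,0,0,3.1]]}}

```text
t: 1.9
eef_pos: [254.6, 570.6, 225.3]
tcp_rot: [-0.667, 1.57, -2.098]
ft_force: [-0.2, 0.8, -0.1]
opening: 1.0
```

Call:
{"name": "apply_moves", "arguments": {"increments": [[0,0,19.1,40.1,0],[0,0,19.1,40.1,0],[0,0,19.1,40.1,0],[0,0,19.1,40.1,0],[0,0,19.1,40.1,0],[0,0,19.1,40.1,0],[0,0,19.1,40.1,0],[0,0,19.1,40.1,0],[0,0,19.1,40.1,0],[0,0,19.1,40.1,0]]}}

```text
t: 2.9
eef_pos: [502.6, 200.0, 225.5]
tcp_rot: [-1.773, 1.571, 3.085]
ft_force: [1.0, 0.7, 0.1]
opening: 1.001
```

Call:
{"name": "apply_moves", "arguments": {"increments": [[0,0,-9.1,45.2,0],[0,0,-9.1,45.2,0],[0,0,-9.1,45.2,0],[0,0,-9.1,45.2,0],[0,0,-9.1,45.2,0],[0,0,-9.1,45.2,0],[0,0,-9.1,45.2,0],[0,0,-9.1,45.2,0],[0,0,-9.1,45.2,0],[0,0,-9.1,45.2,0]]}}

```text
t: 3.9
eef_pos: [477.0, -260.6, 225.5]
tcp_rot: [-2.814, 1.57, 2.044]
ft_force: [1.2, -0.5, 0.5]
opening: 1.002
```

Call:
{"name": "apply_moves", "arguments": {"increments": [[0,0,-9.1,45.2,0],[0,0,-9.1,45.2,0],[0,30,0,0,0],[0,30,0,0,0],[0,0,0,0,0],[0,0,0,0,0]]}}

```text
t: 4.5
eef_pos: [472.7, -350.7, 165.9]
tcp_rot: [-2.595, 1.57, 2.263]
ft_force: [0.7, -0.1, 0.4]
opening: 1.001
```

Call:
{"name": "apply_moves", "arguments": {"increments": [[0.2,40,-4.7,1.9,0],[0.3,40,0,0,0],[0.4,35,0,0,0],[0.4,20,0,0,0],[0.4,10,0,0,0],[0.4,7,0,0,0],[0.4,0,0,0,0],[0.4,0,0,0,0]]}}

```text
t: 5.3
eef_pos: [468.8, -353.7, 14.8]
tcp_rot: [0.714, 1.569, -0.711]
ft_force: [1.1, 0.5, 0.6]
opening: 0.602
```

Call:
{"name": "apply_moves", "arguments": {"increments": [[1,0,0,0,0],[1,0,0,0,0],[1,0,0,0,0],[1,0,0,0,0],[1,0,0,0,0],[1,0,0,0,0],[1,0,0,0,0],[1,0,0,0,0]]}}

```text
t: 6.1
eef_pos: [468.3, -353.3, 13.6]
tcp_rot: [2.229, 1.571, 0.804]
ft_force: [-0.6, -0.2, 1.6]
opening: 0.21
```

Call:
{"name": "apply_moves", "arguments": {"increments": [[1,-10,0,0,0],[1,-25,0,0,0],[1,-35,0,0,4.3],[1,-30,0,0,4.3],[1,0,13.5,-37.1,0],[1,0,13.5,-37.1,0],[1,0,13.5,-37.1,0],[1,0,13.5,-37.1,0],[1,0,13.5,-37.1,0],[1,0,13.5,-37.1,0]]}}

```text
t: 7.1
eef_pos: [550.6, -129.5, 114.4]
tcp_rot: [1.423, 1.57, -0.152]
ft_force: [0.3, -0.5, 0.2]
opening: 0.209
```

Call:
{"name": "apply_moves", "arguments": {"increments": [[1,0,13.5,-37.1,0],[1,0,13.5,-37.1,0],[1,20,0,0,0],[1,20,0,0,0],[1,0,0,0,0],[1,0,0,0,0],[1,0,0,0,0]]}}

```text
t: 7.8
eef_pos: [578.0, -57.4, 74.8]
tcp_rot: [1.419, 1.569, -0.157]
ft_force: [0.1, 0.4, -0.4]
opening: 0.209
```

Run:
```python
from h import *
import pickle
print({k:np.round(v,3) for k,v in status.state().items() if k in("eef_pos","tcp_rot","ft_force","opening")})
a=cam("top"); b=cam("side"); pickle.dump((a,b),open("carry.pkl","wb"))
c1=cv2.resize(a["pixels"][165:285,270:410],None,fx=3,fy=3,interpolation=cv2.INTER_CUBIC)
c2=cv2.resize(b["pixels"][180:300,240:420],None,fx=2.1,fy=2.1,interpolation=cv2.INTER_CUBIC)
w=max(c1.shape[1]+c2.shape[1],0); o=np.zeros((360,w,3),np.uint8); o[:,:c1.shape[1]]=c1; o[:c2.shape[0],c1.shape[1]:]=c2
save("carry.png",o); print(o.shape)
```

```text
{'eef_pos': array([577.972, -57.364,  74.77 ]), 'tcp_rot': array([ 1.419,  1.569, -0.157]), 'ft_force': array([ 0.107,  0.351, -0.405]), 'opening': np.float64(0.209)}
(360, 798, 3)
```

View pics/carry.png

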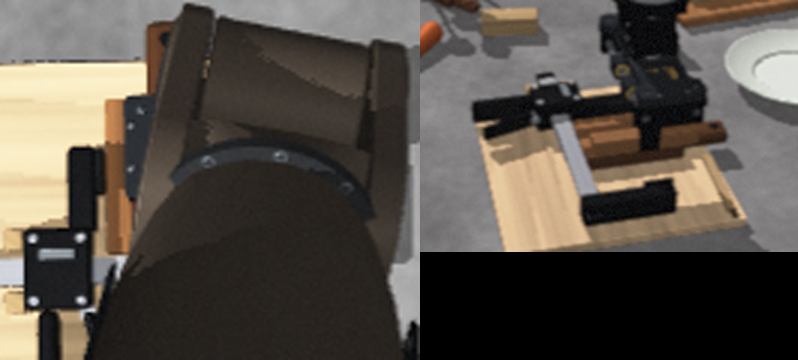

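The held strip is visible in the side view (right panel, about (655,140)), level over the clamp. The arm hides it from the top camera. Lowering and releasing now.

Call:
{"name": "apply_moves", "arguments": {"increments": [[1,20,-0.5,0,0],[1,15,0,0,0],[1,8,0,0,0],[1,4,0,0,0],[1,1,0,0,0],[1,0.8,0,0,0],[1,0,0,0,0],[1,0,0,0,0]]}}

```text
t: 8.7
eef_pos: [577.3, -57.1, 25.6]
tcp_rot: [1.398, 1.57, -0.178]
ft_force: [-2.0, 0.2, 5.8]
opening: 0.203
```

Call:
{"name": "apply_moves", "arguments": {"increments": [[0.71,0,0,0,0],[0.71,0,0,0,0],[0.71,0,0,0,0],[0.71,0,0,0,0],[0.71,-5,0,0,0],[0.71,-20,0,0,0],[0.71,-40,0,0,0],[0.71,-50,0,0,0],[0.71,-50,0,0,0],[0.71,0,0,0,0]]}}

```text
t: 9.7
eef_pos: [579.3, -57.4, 196.5]
tcp_rot: [1.374, 1.56, -0.201]
ft_force: [0.0, -0.7, -0.3]
opening: 0.292
```

Call:
{"name": "apply_moves", "arguments": {"increments": [[0.4,0,-25,-30,0],[0.16,0,-25,-30,0],[0.16,0,-25,-30,0],[0.16,0,-25,-30,0],[0.16,0,-24,-27,0],[0.16,0,0,0,0],[0.16,0,0,0,0]]}}

```text
t: 10.4
eef_pos: [453.6, 90.9, 189.9]
tcp_rot: [1.657, 1.57, 0.083]
ft_force: [-0.3, 0.6, 0.0]
opening: 0.808
```

Run:
```python
from h import *
import pickle
a=cam("top"); b=cam("side"); pickle.dump((a,b),open("placed.pkl","wb"))
c1=cv2.resize(a["pixels"][175:275,295:395],None,fx=5,fy=5,interpolation=cv2.INTER_CUBIC)
c2=cv2.resize(b["pixels"][210:310,270:370],None,fx=3,fy=3,interpolation=cv2.INTER_CUBIC)
o=np.zeros((500,800,3),np.uint8); o[:,:500]=c1; o[:300,500:]=c2
save("placed.png",o)
```

```text
(no output)
```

View pics/placed.png

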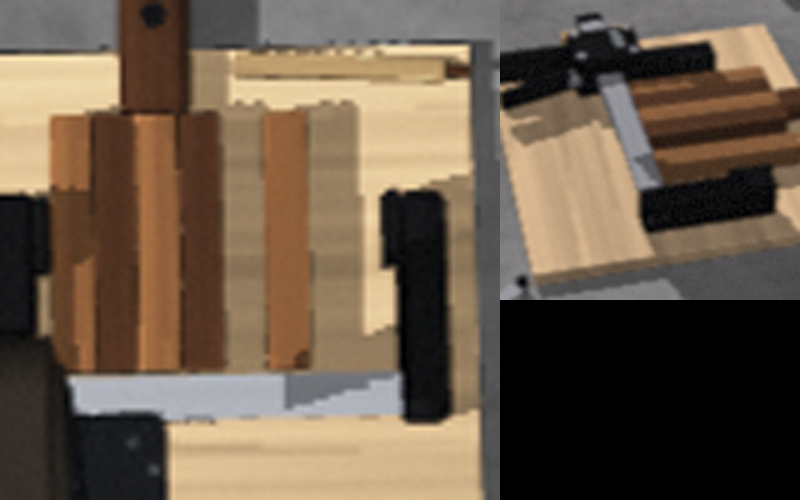

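The strip lies flat and parallel to the board at crop columns 265–308. Its upper end is at row 110 and the board's at row 112. I'll measure the offset finely.

Run:
```python
from meas import *
import pickle
d,_=pickle.load(open("placed.pkl","rb")); lab=cv2.cvtColor(d["pixels"],cv2.COLOR_RGB2LAB).astype(np.float32)
q=lambda x,y:((x+.5)/5-.5+295,(y+.5)/5-.5+175)
def go(name,a,b,half,axis,n=25,z=32):
    P=ray(d,edge(lab,q(*a),q(*b),n,half,axis),z)[:,:2]; c,v=line(P)
    print(name,P.mean(0).round(2),round(np.degrees(np.arctan2(v[1],v[0]))%180,2))
go("strip end",(270,110),(303,110),2,1)
go("board end dark R",(186,112),(217,112),2,1); go("board end L",(55,115),(90,115),2,1); go("board end L2",(97,113),(118,113),2,1)
go("strip L",(265,125),(265,355),2,0); go("strip R",(308,125),(308,340),2,0)
go("board edge",(222,125),(222,355),2,0)
go("jaw pad",(382,200),(382,262),1.5,0,z=48)
go("board near",(100,372),(200,372),2,1);go("strip near",(270,370),(295,370),2,1)
```

```text
strip end [637.6  -58.79] 97.07
board end dark R [637.76 -19.37] 91.91
board end L [637.3   40.52] 91.44
board end L2 [639.21  24.23] 98.56
strip L [576.63 -46.99] 179.29
strip R [579.65 -68.41] 0.17
board edge [577.03 -28.14] 179.8
jaw pad [577.82 -99.27] 0.69
board near [515.62   7.03] 89.72
strip near [515.48 -53.93] 100.3
```

The strip's end is level with the board's (637.6 vs 637.7 mm) and it is parallel within about 0.3°. Now down to the pinch point.

Call:
{"name": "apply_moves", "arguments": {"increments": [[0.06,35,1,0.5,0],[0.06,35,0,0,0],[0.06,35,0,0,0],[0.06,25,0,0,0],[0.06,10,0,0,0],[0.06,0,0,0,0],[0.06,0,0,0,0]]}}

```text
t: 11.2
eef_pos: [455.3, 89.8, 50.4]
tcp_rot: [1.708, 1.57, 0.133]
ft_force: [1.1, 0.6, 0.2]
opening: 0.938
```

Call:
{"name": "apply_moves", "arguments": {"increments": [[0.06,10,0,0,0],[0.06,8,0,0,0],[0.06,4,0,0,0],[0.06,0,0,0,0],[0.06,0,0,0,0]]}}

```text
t: 11.7
eef_pos: [454.7, 90.1, 27.8]
tcp_rot: [-2.312, 1.571, 2.396]
ft_force: [0.0, -0.9, -0.1]
opening: 0.942
```

Call:
{"name": "apply_moves", "arguments": {"increments": [[0.4,0,0,0,0],[0.55,0,0,0,0],[0.7,0,0,0,0],[0.75,0,0,0,0],[0.75,0,0,0,0],[0.75,0,0,0,0],[0.75,0,0,0,0]]}}

```text
t: 12.4
eef_pos: [453.1, 89.3, 27.6]
tcp_rot: [-1.396, 1.567, -2.971]
ft_force: [-5.5, -10.5, 0.1]
opening: 0.409
```

```bash
cat > look.py <<'E'
from meas import *
import sys
def look(n,show=True):
    print({k:np.round(v,3) for k,v in status.state().items() if k in("t","eef_pos","ft_force","opening")})
    a=cam("top"); b=cam("side")
    c1=cv2.resize(a["pixels"][175:275,295:395],None,fx=5,fy=5,interpolation=cv2.INTER_CUBIC)
    c2=cv2.resize(b["pixels"][210:310,250:350],None,fx=3,fy=3,interpolation=cv2.INTER_CUBIC)
    o=np.zeros((500,800,3),np.uint8); o[:,:500]=c1; o[:300,500:]=c2; save(n,o)
    # profile across the gap at x=578,z=40ish: dark jaw pad left edge (at pad top z=48)
    ys=np.arange(-115,-28,.5); P=proj(a,np.c_[np.full_like(ys,580),ys,np.full_like(ys,48)]).astype(np.float32)
    g=cv2.cvtColor(a["pixels"],cv2.COLOR_RGB2GRAY); v=cv2.remap(g,P[None,:,0],P[None,:,1],cv2.INTER_LINEAR)[0]
    dark=np.where(v<45)[0]; print("jaw face y ~",ys[dark].max() if len(dark) else None)
    ys=np.arange(-75,-20,.5); P=proj(a,np.c_[np.full_like(ys,610),ys,np.full_like(ys,32)]).astype(np.float32)
    hs=cv2.cvtColor(a["pixels"],cv2.COLOR_RGB2HSV); v=cv2.remap(hs,P[None,:,0],P[None,:,1],cv2.INTER_LINEAR)[0]
    s=v[:,1]>130; e=np.where(np.diff(s.astype(int)))[0]; print("brown transitions y at x=610",ys[e])
look(sys.argv[1])
E
python3 look.py p1.png
```

```text
{'t': np.float64(12.4), 'eef_pos': array([453.1  ,  89.347,  27.573]), 'ft_force': array([ -5.545, -10.477,   0.143]), 'opening': np.float64(0.409)}
jaw face y ~ -94.0
brown transitions y at x=610 [-67.  -48.  -26.5]
```

Call:
{"name": "apply_moves", "arguments": {"increments": [[0.78,0,0,0,0],[0.78,0,0,0,0],[0.78,0,0,0,0],[0.78,0,0,0,0]]}}

```text
t: 12.9
eef_pos: [452.9, 92.2, 27.5]
tcp_rot: [-2.034, 1.567, 2.674]
ft_force: [-5.2, 32.3, -2.9]
opening: 0.277
```

```bash
python3 look.py p2.png
```

```text
{'t': np.float64(12.9), 'eef_pos': array([452.937,  92.221,  27.482]), 'ft_force': array([-5.239, 32.324, -2.878]), 'opening': np.float64(0.277)}
jaw face y ~ -88.5
brown transitions y at x=610 [-67.  -48.  -26.5]
```

View pics/p2.png

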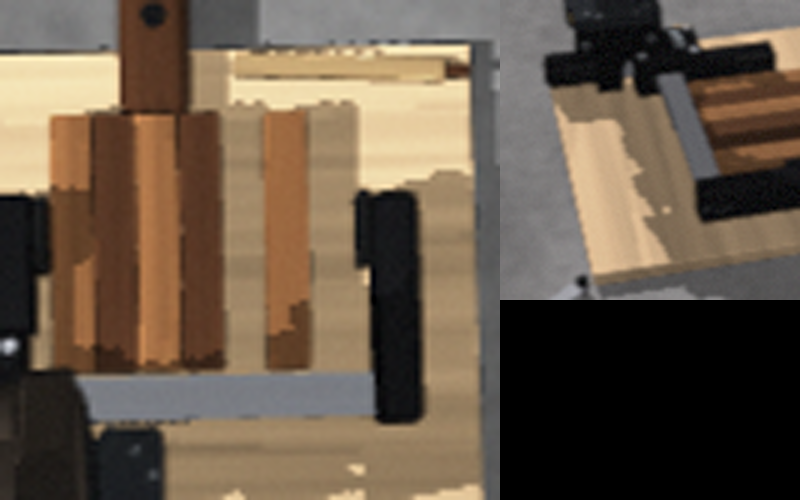

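The view shows the jaw about 10 mm closer, with the strip and board unmoved. The +y 32 N means the handle finger bears first, so the pinch centre is about 2.5 mm further to +y. I'll open, shift and squeeze again.

Call:
{"name": "apply_moves", "arguments": {"increments": [[0.08,0,0,0,0],[0.08,0,0,0,0],[0.08,0,0,-1.2,0],[0.08,0,0,-1.2,0],[0.08,0,0,0,0],[0.08,0,0,0,0],[0.08,0,0,0,0],[0.08,0,0,0,0],[0.08,0,0,0,0]]}}

```text
t: 13.9
eef_pos: [454.4, 92.5, 27.8]
tcp_rot: [-1.82, 1.57, 2.888]
ft_force: [0.8, 0.1, -0.3]
opening: 0.913
```

Call:
{"name": "apply_moves", "arguments": {"increments": [[0.72,0,0,0,0],[0.72,0,0,0,0],[0.72,0,0,0,0],[0.72,0,0,0,0],[0.72,0,0,0,0],[0.72,0,0,0,0],[0.72,0,0,0,0],[0.72,0,0,0,0],[0.72,0,0,0,0],[0.72,0,0,0,0]]}}

```text
t: 14.9
eef_pos: [452.7, 92.3, 27.4]
tcp_rot: [-1.534, 1.566, -3.109]
ft_force: [-5.8, 0.0, -0.8]
opening: 0.283
```

```bash
python3 look.py p3.png
```

```text
{'t': np.float64(14.9), 'eef_pos': array([452.675,  92.31 ,  27.403]), 'ft_force': array([-5.771,  0.023, -0.75 ]), 'opening': np.float64(0.283)}
jaw face y ~ -77.0
brown transitions y at x=610 [-67.  -48.  -26.5]
```

Call:
{"name": "apply_moves", "arguments": {"increments": [[0.08,0,0,0,0],[0.08,0,0,0,0],[0.08,0,0,0,0],[0.08,0,0,0,0],[0.08,0,0,0,0],[0.08,0,0,0,0],[0.08,0,0,0,0],[0.08,0,0,0,0],[0.08,0,0,0,0]]}}

```text
t: 15.9
eef_pos: [454.4, 92.5, 27.8]
tcp_rot: [-1.788, 1.57, 2.92]
ft_force: [0.2, 0.2, 0.6]
opening: 0.915
```

Call:
{"name": "apply_moves", "arguments": {"increments": [[0.72,0,0,0,0],[0.72,0,0,0,0],[0.72,0,0,0,0],[0.72,0,0,0,0],[0.72,0,0,0,0],[0.72,0,0,0,0],[0.72,0,0,0,0],[0.72,0,0,0,0],[0.72,0,0,0,0],[0.72,0,0,0,0]]}}

```text
t: 16.9
eef_pos: [452.7, 92.3, 27.4]
tcp_rot: [-1.535, 1.566, -3.11]
ft_force: [-6.6, 0.5, -1.3]
opening: 0.282
```

```bash
python3 look.py p4.png
```

```text
{'t': np.float64(16.9), 'eef_pos': array([452.701,  92.314,  27.391]), 'ft_force': array([-6.619,  0.521, -1.306]), 'opening': np.float64(0.282)}
jaw face y ~ -66.0
brown transitions y at x=610 [-66.  -46.5 -26.5]
```

Call:
{"name": "apply_moves", "arguments": {"increments": [[0.08,0,0,0,0],[0.08,0,0,0,0],[0.08,0,0,0,0],[0.08,0,0,0,0],[0.08,0,0,0,0],[0.08,0,0,0,0],[0.08,0,0,0,0],[0.08,0,0,0,0],[0.08,0,0,0,0]]}}

```text
t: 17.9
eef_pos: [454.4, 92.5, 27.8]
tcp_rot: [-1.795, 1.57, 2.913]
ft_force: [0.0, -0.9, -0.3]
opening: 0.911
```

Call:
{"name": "apply_moves", "arguments": {"increments": [[0.72,0,0,0,0],[0.72,0,0,0,0],[0.72,0,0,0,0],[0.72,0,0,0,0],[0.72,0,0,0,0],[0.72,0,0,0,0],[0.72,0,0,0,0],[0.72,0,0,0,0],[0.72,0,0,0,0],[0.72,0,0,0,0]]}}

```text
t: 18.9
eef_pos: [452.7, 92.3, 27.4]
tcp_rot: [-1.532, 1.566, -3.107]
ft_force: [-6.6, 0.1, -0.3]
opening: 0.282
```

```bash
python3 look.py p5.png
```

```text
{'t': np.float64(18.9), 'eef_pos': array([452.66 ,  92.323,  27.376]), 'ft_force': array([-6.582,  0.133, -0.263]), 'opening': np.float64(0.282)}
jaw face y ~ -54.0
brown transitions y at x=610 [-54.5 -35.  -26.5]
```

View pics/p5.png

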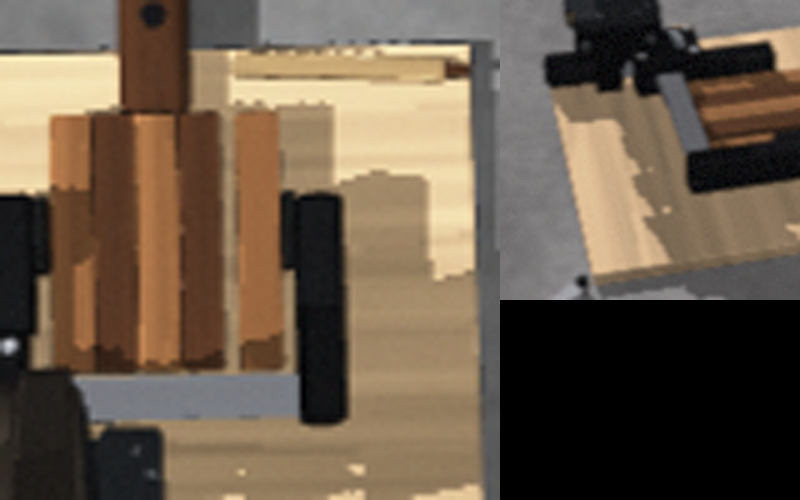

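The jaw is pushing the strip. About 6 mm of gap remains at crop columns 222–238, and the ends are level. The next squeeze should get it tight partway through.

Call:
{"name": "apply_moves", "arguments": {"increments": [[0.08,0,0,0,0],[0.08,0,0,0,0],[0.08,0,0,0,0],[0.08,0,0,0,0],[0.08,0,0,0,0],[0.08,0,0,0,0],[0.08,0,0,0,0],[0.08,0,0,0,0],[0.08,0,0,0,0]]}}

```text
t: 19.9
eef_pos: [454.4, 92.5, 27.8]
tcp_rot: [-1.751, 1.57, 2.956]
ft_force: [-0.4, -0.2, 0.2]
opening: 0.911
```

Call:
{"name": "apply_moves", "arguments": {"increments": [[0.5,0,0,0,0],[0.5,0,0,0,0],[0.5,0,0,0,0],[0.5,0,0,0,0],[0.5,0,0,0,0],[0.5,0,0,0,0],[0.5,0,0,0,0]]}}

```text
t: 20.6
eef_pos: [453.0, 91.8, 27.5]
tcp_rot: [-1.411, 1.567, -2.986]
ft_force: [-6.5, -9.7, 1.3]
opening: 0.501
```

Call:
{"name": "apply_moves", "arguments": {"increments": [[0.6,0,0,0,0],[0.6,0,0,0,0],[0.6,0,0,0,0],[0.6,0,0,0,0]]}}

```text
t: 21.0
eef_pos: [452.8, 91.7, 27.4]
tcp_rot: [-1.396, 1.566, -2.971]
ft_force: [-6.8, -11.1, -0.2]
opening: 0.404
```

```bash
python3 look.py p6.png
```

```text
{'t': np.float64(21.0), 'eef_pos': array([452.789,  91.656,  27.444]), 'ft_force': array([ -6.778, -11.142,  -0.18 ]), 'opening': np.float64(0.404)}
jaw face y ~ -47.0
brown transitions y at x=610 [-47.]
```

Call:
{"name": "apply_moves", "arguments": {"increments": [[0.64,0,0,0,0],[0.66,0,0,0,0],[0.68,0,0,0,0],[0.68,0,0,0,0]]}}

```text
t: 21.5
eef_pos: [452.4, 90.8, 27.4]
tcp_rot: [-1.281, 1.565, -2.855]
ft_force: [-6.8, -24.8, 1.7]
opening: 0.324
```

Call:
{"name": "apply_moves", "arguments": {"increments": [[0.72,0,0,0,0],[0.76,0,0,0,0],[0.8,0,0,0,0],[0.8,0,0,0,0],[0.8,0,0,0,0]]}}

```text
t: 22.0
eef_pos: [452.4, 91.6, 27.4]
tcp_rot: [-1.418, 1.565, -2.993]
ft_force: [-7.9, -11.4, 1.8]
opening: 0.301
```

```bash
python3 look.py p7.png
```

```text
{'t': np.float64(22.0), 'eef_pos': array([452.351,  91.633,  27.388]), 'ft_force': array([ -7.895, -11.393,   1.841]), 'opening': np.float64(0.301)}
jaw face y ~ -47.0
brown transitions y at x=610 [-47.]
```

View pics/p7.png

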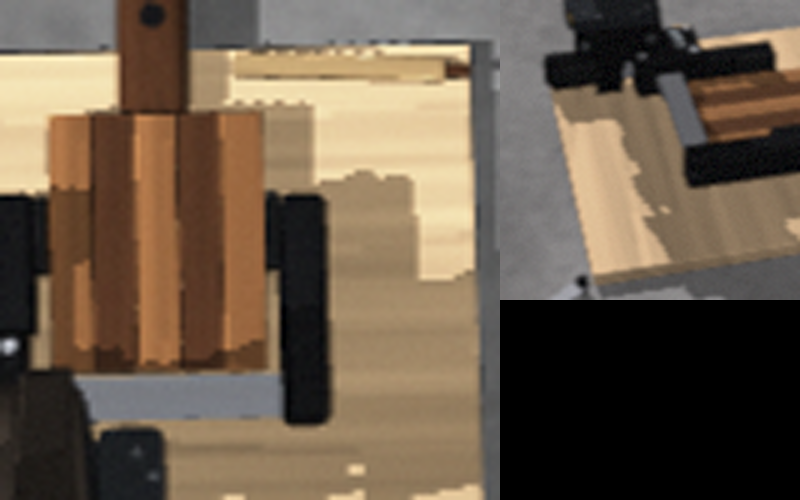

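The joint is closed with no gap, and the strip's ends are level with the board's. I'll hold for a moment to check it is steady.

Call:
{"name": "apply_moves", "arguments": {"increments": [[0.8,0,0,0,0],[0.8,0,0,0,0],[0.8,0,0,0,0],[0.8,0,0,0,0],[0.8,0,0,0,0],[0.8,0,0,0,0],[0.8,0,0,0,0],[0.8,0,0,0,0]]}}

```text
t: 22.9
eef_pos: [452.3, 91.7, 27.4]
tcp_rot: [-1.423, 1.565, -2.998]
ft_force: [-7.7, -12.0, 1.3]
opening: 0.293
```

Run:
```python
from meas import *
d=cam("top"); lab=cv2.cvtColor(d["pixels"],cv2.COLOR_RGB2LAB).astype(np.float32)
q=lambda x,y:((x+.5)/5-.5+295,(y+.5)/5-.5+175)
for n,a,b,ax in(("strip end",(228,112),(258,112),1),("board end R",(186,113),(217,113),1),("board end L",(55,115),(88,115),1),("strip R",(264,120),(264,180),0),("joint",(222,125),(222,335),0)):
    P=ray(d,edge(lab,q(*a),q(*b),20,2,ax),32)[:,:2]; c,v=line(P); print(n,P.mean(0).round(2),np.degrees(np.arctan2(v[1],v[0])).round(2)%180)
print(status.state()["ft_force"],status.state()["opening"])
```

```text
strip end [638.62 -38.64] 85.13
board end R [637.69 -19.36] 91.35
board end L [637.2   40.99] 89.31
strip R [618.47 -47.72] 179.07
joint [581.68 -27.77] 0.36
[ -8.15238864 -11.31055912   1.004871  ] 0.298682039087963
```

```bash
python3 -c "
from cell import env
print(env.job_done())"
```

```text
the job is handed in; nothing more can be done
None
```

The job is handed in. The larger plain brown strip is seated against the board in the clamp, and the gripper is holding the trigger squeezed.

I laid the strip flat and parallel to the board's edge, let go of it, and pumped the trigger five times; the jaw pushed the strip home on the last squeeze.

**Last checks (about 23 s on the clock, limit 72 s):**
- **Fit:** no gap is visible at the joint. The strip's far end is within about 1 mm of the board's; one reading put it 0.9 mm proud. The near end looked level but was only judged by eye, beside the bar.
- **Hold:** the grip is steady at an opening of about 0.30. I estimate about 30 N on the trigger, so about 45 N at the jaw, against the 90 N crush limit. This is inferred from the wrist force and the trigger's give; I could not measure it directly.
- **Margins:** the trigger stopped only about 1–2 mm short of fully squeezed. The wrist still carries a small sideways load of about 12 N.
- **Bystanders:** the pencil looked unmoved in the last crop. I did not check the other things in a final full view, though the arm's path stayed clear of them by plan.

**One correction:** my first squeeze was about 2.5 mm off centre. The handle finger took about 32 N, and I shifted the tool before the next squeeze.

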